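Load the toaster and hold its lever at the third click

ROBOT

A 6-joint arm with a two-finger parallel gripper is mounted at the origin on the work surface. World frame = base frame: x ahead of the robot, y to its left, z up, the work surface at z = 0. Lengths are in m, angles in rad, forces in N, time in s.
With the tool pointing down it reaches from about 0.325 to 0.9 m from the base axis. Payload 3.5 kg.
Tool frame: the origin (TCP) lies at the very end of the fingers, on their centre line; the grasp point (between the pads) lies 19 mm behind it; z points along the fingers, y is the line along which they close (so a half turn about z gives the same grasp; the last joint's range is limited). The gripper opens to 85 mm and grips with 20 to 120 N. Pads are 22 mm wide; open, the fingers measure 114 mm over their backs; the gripper's body (76 mm by 85 mm) begins 54 mm behind the grasp point. The pads swing forward as they close: fully open they stand 13 mm farther back than shut.
Start: joints at [1.103, 0.276, -0.026, 1.268, 0, 1.467], TCP at [0.223, 0.584, 0.231] pointing down, gripper open.
Joint ranges: [-3.12, 3.12], [-0.85, 1.88], [-1.08, 1.24], [-1.95, 2.15], [-1.57, 1.53], [-3.14, 3.14]. Speed limits (rad/s): [2.57, 2.57, 3.14, 3.14, 3.14, 3.14].

INTERFACE

Orientations are given as a rotation vector (axis times angle).
In Python, from cell import env, vision, sensors gives the robot as it stands (env), with the cameras (vision) and the readings (sensors).
- The arm moves only by the shell command python3 drive.py [FORCE], which reads ROWS from standard input. ROWS is a JSON list of rows, 1 to 10 of them, each of 7 numbers: a rotation vector rx, ry, rz in rad, then dx, dy, dz in m, then the finger opening in m; each row shifts and turns the commanded pose from where the row before left it, along the tool's axes as they then stand; what a row does not reach is not made up. A row lasts 1/12 s, in which the tool goes at most 0.0417 m and 0.125 rad, less where a joint would pass 70% of its speed; a pose out of reach is approached as far as the arm can. The fingers move at their own pace and stop on an object; FORCE is the grip in N (left out, the last holds). Time passes only in rows, so rows that do not move let the fingers close. It prints the time, the measured TCP pose, the force, the opening and the grip force at its end. Input that does not fit is refused with a message, and nothing moves.
- sensors.state(): the state, without advancing time (a new reading comes with each control period).
- vision.grab_frame(name): name is "scene" or "top"; returns the picture (400x640x3 uint8, red, green, blue); there is no depth.
- vision.camera_model(name): a dict with "intrinsics" (3x3 intrinsics, pixels), "R" (3x3) and "t" (3): a world point X has camera coordinates R X + t. Camera axes: x right, y down, z forward; pixel columns grow to the right and rows downward; lengths in m; the calibration is good to about 2 mm. A picture is of the moment at which its call begins. camera_model takes no time and is no camera call.
- env.sign_off(): hands the job in; it is judged then, once.
The state is a dict: "time_s": time; "joints": joint angles; "joint_velocities": joint speeds; "joint_efforts": joint torques, N m; "eef_pos": TCP position; "tcp_rot": TCP orientation; "force": force on the tool from outside, world axes, zero at the start; "wrist_torque": the same for the moment, N m; "width": finger opening in m; "gripper_force": force on a finger pad.
Only numpy, scipy, OpenCV 4.12 (cv2) and the standard library are available. Lean on these libraries where they do the work, as an engineer would, in place of code of your own. Each camera call takes 0.05 s, during which the arm holds its last target. There are 200 camera calls.

TASK

Take the two square crispbreads out of the toast rack and stand them on edge in the toaster, one in each slot and let go, leaving the round crispbread in the rack and the cup, saucer and canister alone. Then, with the fingertips, press the toaster's lever down past its first and second clicks to the third click, so that both crispbreads sink into the toaster, and keep it pressed there: the catch does not hold, the lever springs back up when let go, so finish while still holding it down at the third click.

Things in the scene. Friction and masses are not known exactly. Their poses are not given: they have to be found in the camera images.
- toaster: Two-slot black toaster with steel top, fixed to the counter, 170 x 260 mm (its x, y), top 180 mm above the counter. Origin: centre of its underside, on the counter; z up; both slots run along its y, and its lever sticks out of its -y end.
- slot_near (a point): Centre of the mouth of the slot on the toaster's -x side, level with the toaster's top (z 180 mm); axes as the toaster's. The slot is 24 mm wide (x) and 126 mm long (y), with upright walls; a bread carriage in it (a bar along the slot's middle line) stands 60 mm below the mouth while the lever is up, so a square crispbread standing on it sticks 35 mm out of the mouth.
- slot_far (a point): The same for the other slot, on the toaster's +x side; the two slots' centres are 64 mm apart.
- lever_top (a point): Centre of the top face of the lever's grey thumb pad: 40 mm (toaster x) by 45 mm (toaster y, sticking out of the end face), 14 mm thick. The point is 28 mm out from the toaster's end face and, with the lever up, 165 mm above the counter (15 mm below the toaster's top). It moves with the lever; axes as the toaster's.
- lever (a joint): Travel of the lever and bread carriage straight down, in m: 0 = up (start). Clicks: first at 0.013, second at 0.026, third at 0.039; end stop just beyond the third, at 0.042. A spring returns it from every click. Force to hold it: 7 to 10 N at first, falling to 4 before the first click; 11 to 6 before the second; 12 to 7 before the third; 9 at the third. The crispbreads sink with it.
- slice_a: Square crispbread, a rigid brown slab 14 mm thick (its x), 95 mm wide (its y), 95 mm high (its z), about 45 g, standing on edge in the toast rack at the start. Origin: middle of its lower edge; it is standing when its z is up.
- slice_b: Second square crispbread, the same in every way; either may go in either slot.
- round_bread: Round crispbread, 90 mm across and 14 mm thick (its x), standing in the third place of the toast rack; stays there. Origin: lowest point of its rim as built.
- rack: Steel wire toast rack, fixed, 158 x 80 mm (its x, y), wires up to 60 mm high. Origin: centre of its underside, on the counter. Three places 48 mm apart along its x (-48, 0, +48 mm), breads standing in them along its y with their lower edges 15 mm above the counter, so that the tops of the square ones are at 110 mm; which place holds the round one varies.
- cup: White espresso cup with handle, 64 mm across, 55 mm high, loose on the counter. Origin: centre of its underside.
- saucer: White saucer, 120 mm across, 14 mm high, loose on the counter. Origin: centre of its underside.
- canister: White canister with wooden lid, 92 mm across, 122 mm high, loose on the counter. Origin: centre of its underside.

How it is judged:
On the way, in this order (a step that is already met when the one before it is completed fails the run):
1. both square crispbreads stand in the toaster, one in each slot, on the raised carriage, let go, with the lever up (((x of slice_a in the frame of slot_near between -0.014 and 0.014 m and y of slice_a in the frame of slot_near between -0.022 and 0.022 m and z of slice_a in the frame of slot_near between -0.068 and -0.05 m and angle between each of slice_a, slice_b's own z axis and vertical below 0.3 rad and x of slice_b in the frame of slot_far between -0.014 and 0.014 m and y of slice_b in the frame of slot_far between -0.022 and 0.022 m and z of slice_b in the frame of slot_far between -0.068 and -0.05 m) or (x of slice_a in the frame of slot_far between -0.014 and 0.014 m and y of slice_a in the frame of slot_far between -0.022 and 0.022 m and z of slice_a in the frame of slot_far between -0.068 and -0.05 m and angle between each of slice_a, slice_b's own z axis and vertical below 0.3 rad and x of slice_b in the frame of slot_near between -0.014 and 0.014 m and y of slice_b in the frame of slot_near between -0.022 and 0.022 m and z of slice_b in the frame of slot_near between -0.068 and -0.05 m)) and value of joint lever below 0.006 m and contact force between each of the arm, the fingers and slice_a below 0.2 N and contact force between each of the arm, the fingers and slice_b below 0.2 N), for 0.2 s.
2. the lever is pressed to its third click by the fingertips, both crispbreads sunk (((x of slice_a in the frame of slot_near between -0.014 and 0.014 m and y of slice_a in the frame of slot_near between -0.022 and 0.022 m and z of slice_a in the frame of slot_near between -0.106 and -0.086 m and angle between each of slice_a, slice_b's own z axis and vertical below 0.3 rad and x of slice_b in the frame of slot_far between -0.014 and 0.014 m and y of slice_b in the frame of slot_far between -0.022 and 0.022 m and z of slice_b in the frame of slot_far between -0.106 and -0.086 m) or (x of slice_a in the frame of slot_far between -0.014 and 0.014 m and y of slice_a in the frame of slot_far between -0.022 and 0.022 m and z of slice_a in the frame of slot_far between -0.106 and -0.086 m and angle between each of slice_a, slice_b's own z axis and vertical below 0.3 rad and x of slice_b in the frame of slot_near between -0.014 and 0.014 m and y of slice_b in the frame of slot_near between -0.022 and 0.022 m and z of slice_b in the frame of slot_near between -0.106 and -0.086 m)) and value of joint lever above 0.0355 m and contact force between the fingers and lever above 3 N), for 0.3 s.
At the end, for the whole second after the job is handed in: Fingertips still hold the lever, at rest, at the third click (at least 35.5 mm down, over 3 N); both square crispbreads stand untouched, one per slot, sunk (lower edges 86 to 106 mm below the mouth, 14 mm across, 22 mm along, tilt under 0.3 rad); the round one still stands in the rack (all of step 2 and velocity of joint lever between -0.02 and 0.02 m/s and contact force between each of the arm, the fingers and slice_a below 0.2 N and contact force between each of the arm, the fingers and slice_b below 0.2 N and horizontal distance between round_bread and rack below 0.065 m and angle between round_bread's own x axis and vertical above 1.2 rad); the arm keeps its last pose, push and grip.
It fails at once if the round crispbread is moved more than 3 cm (distance of round_bread from where it was at the start of the episode above 0.03 m).
It fails at once if the cup is moved more than 3 cm (distance of cup from where it was at the start of the episode above 0.03 m).
It fails at once if the saucer is moved more than 3 cm (distance of saucer from where it was at the start of the episode above 0.03 m).
It fails at once if the canister is moved more than 3 cm (distance of canister from where it was at the start of the episode above 0.03 m).
It also fails if it takes over 64 s, if anything falls off the work surface, if the arm or the gripper's body presses on something with over 40 N, if the wrist force passes 120 N, or if a joint passes its speed limit or range.

## Working session

There is one attempt and no reset: what is moved stays moved. The work goes in short steps, Python scripts to look and compute and a shell command to move; the robot and the scene stay as the last step left them, time stands still between calls to the robot, and variables do not carry over. Pictures are saved under pics/ and viewed, at most 10 in all, crops included, and the job is handed in when it is done.

```bash
ls; mkdir -p pics; python3 - <<'E'
from cell import env, vision, sensors
import cv2
for n in("scene","top"):
    cv2.imwrite(f"pics/{n}0.png",vision.grab_frame(n)[...,::-1])
    m=vision.camera_model(n);print(n,m)
print(sensors.state())
E
```

```text
cell.py
drive.py
pics
scene {'intrinsics': array([[375.12502279,   0.        , 322.42787274],
       [  0.        , 375.12502279, 200.62936431],
       [  0.        ,   0.        ,   1.        ]]), 'R': array([[-0.19377736,  0.98099482, -0.00997458],
       [ 0.78854669,  0.14969793, -0.59647686],
       [-0.58364754, -0.12344913, -0.80256829]]), 't': array([ 0.08178011, -0.4130695 ,  1.2881648 ])}
top {'intrinsics': array([[436.77944313,   0.        , 320.08133597],
       [  0.        , 436.77944313, 197.23182452],
       [  0.        ,   0.        ,   1.        ]]), 'R': array([[-0.00609494, -0.99998077,  0.00114077],
       [-0.97528195,  0.00569241, -0.22089073],
       [ 0.22087999, -0.00245889, -0.9752979 ]]), 't': array([0.01264085, 0.62694682, 1.02397021])}
{'time_s': 0.1, 'joints': array([ 1.10256164e+00,  2.77083846e-01, -2.77233157e-02,  1.26797060e+00,
       -1.03301252e-05,  1.46737083e+00]), 'joint_velocities': array([-0.00203451, -0.00325087,  0.00327542,  0.00312343, -0.00105381,
        0.00018493]), 'joint_efforts': array([-2.28650651e-04, -4.46709788e+01,  2.96128106e+01,  8.48597672e-03,
       -9.34908121e-05,  3.60215878e-06]), 'eef_pos': array([0.22269905, 0.58324691, 0.2302644 ]), 'tcp_rot': array([-5.69768741e-01, -3.08893369e+00,  2.99021123e-03]), 'force': array([-0.42483152, -0.29112707, -0.58363331]), 'wrist_torque': array([ 0.01174519,  0.03232868, -0.04334092]), 'gripper_force': 0.0, 'width': 0.08571991554386861}
```

View pics/scene0.png

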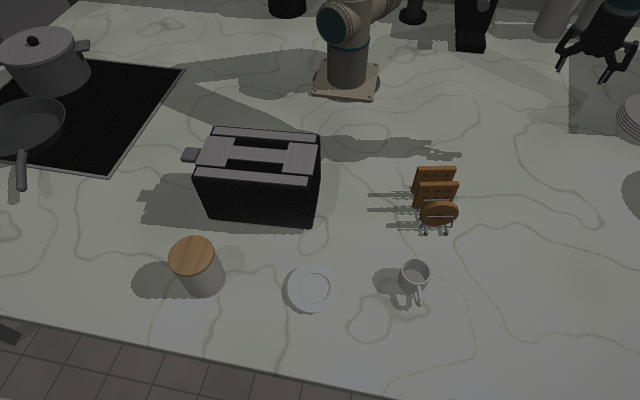

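View pics/top0.png

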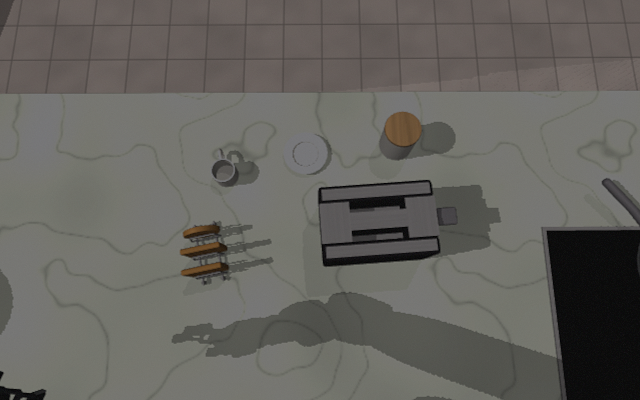

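The scene view shows the toaster (about 260,175), with the two square breads nearer the robot and the round one at (438,212). In the top view the rack is at about (205,250), the toaster at (380,222) and the lever at (447,215). I'll zoom in on the top view.

```bash
python3 - <<'E'
import cv2,numpy as np
a=cv2.imread("pics/top0.png")
r=cv2.resize(a[210:295,170:255],None,fx=7,fy=7,interpolation=cv2.INTER_CUBIC)[:590,:]
cv2.imwrite("pics/rack.png",np.clip(r*1.8,0,255).astype(np.uint8))
t=cv2.resize(a[170:275,310:465],None,fx=5,fy=5,interpolation=cv2.INTER_CUBIC)
cv2.imwrite("pics/toast.png",np.clip(t*1.8,0,255).astype(np.uint8))
E
```

```text
(no output)
```

View pics/rack.png

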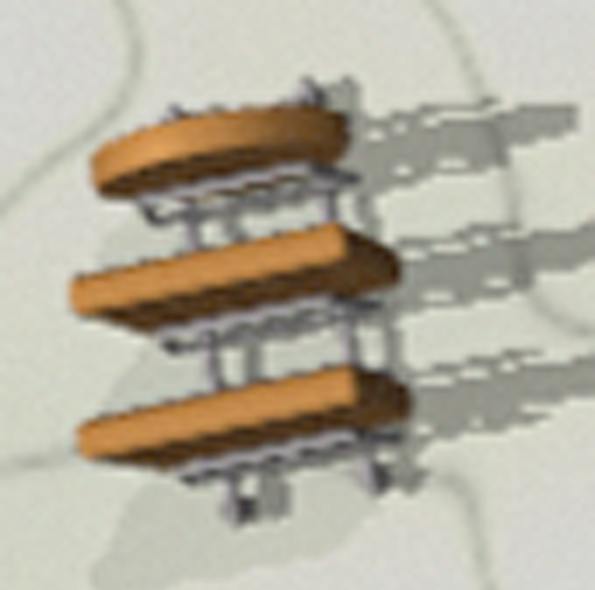

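View pics/toast.png

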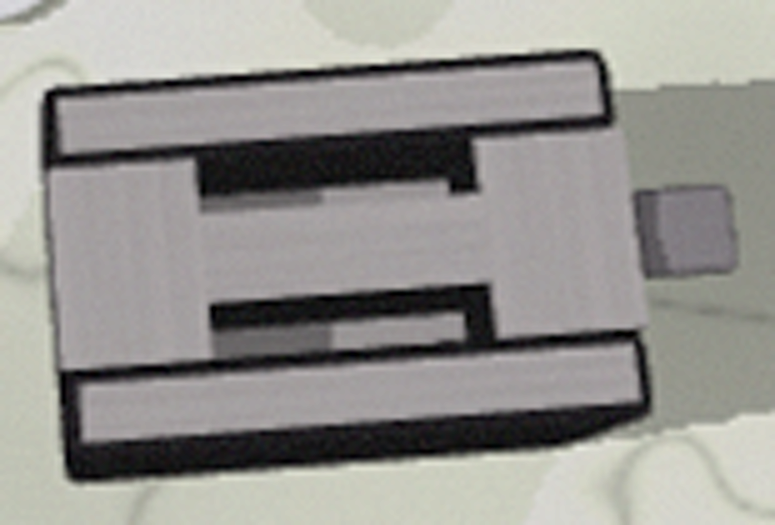

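The rack crop (7x, origin 170,210) shows bright top faces on the square breads, at (80,425)-(357,403) and (70,278)-(350,262). In the toaster crop (5x, origin 310,170) the far slot runs from (197,157) to (482,190), the near slot from (210,303) to (494,345), and the pad top from (660,188) to (737,272). Next I'll measure these with masks and rays.

```bash
cat > h.py <<'E'
import numpy as np,cv2
from cell import env, vision, sensors
from scipy.spatial.transform import Rotation as Rn
def ray(name,uv,z):
    m=vision.camera_model(name);K,R,t=m["intrinsics"],m["R"],m["t"]
    uv=np.atleast_2d(np.asarray(uv,float))
    d=np.linalg.solve(K,np.c_[uv,np.ones(len(uv))].T).T@R
    C=-R.T@t
    return C+d*((z-C[2])/d[:,2])[:,None]
def px(name,X):
    m=vision.camera_model(name);p=(np.atleast_2d(X)@m["R"].T+m["t"])@m["intrinsics"].T
    return p[:,:2]/p[:,2:]
def down(theta):  # tool z down, tool y along world angle theta
    y=np.array([np.cos(theta),np.sin(theta),0]);z=np.array([0,0,-1.]);x=np.cross(y,z)
    return Rn.from_matrix(np.c_[x,y,z])
def delta(p,theta):  # tool-frame shift and rotvec to reach world p with down(theta)
    s=sensors.state();R=Rn.from_rotvec(s["tcp_rot"])
    return (R.inv()*down(theta)).as_rotvec().round(4),R.inv().apply(np.array(p)-s["eef_pos"]).round(4)
E
python3 - <<'E'
from h import *
a=cv2.imread("pics/top0.png");b=a.astype(int)
# breads: bright brown top faces
m=((b[...,2]-b[...,0]>50)&(b[...,2]>115)).astype(np.uint8)
m[:, :175]=0;m[:,240:]=0;m[:215]=0;m[290:]=0
n,l,s,c=cv2.connectedComponentsWithStats(m)
for i in range(1,n):
    if s[i,4]<60: continue
    pts=np.argwhere(l==i)[:,::-1]
    w=ray("top",pts,.11)[:,:2]
    (cx,cy),sz,an=cv2.minAreaRect(w.astype(np.float32)*1000)
    ev=np.linalg.eigh(np.cov(w.T))[1][:,1]; ev*=np.sign(ev[1])
    print("bread",s[i],np.round([cx,cy,*sz,an],1),"mean",w.mean(0).round(4),"long axis deg",np.degrees(np.arctan2(ev[1],ev[0])).round(2))
o=np.array([310,170])-.0
def c5(q,o,f): return (np.array(q,float)+.5)/f-.5+o
for nm,q,z in(("far",[(197,157),(472,130),(482,192),(200,212)],.18),("near",[(210,303),(487,284),(495,343),(212,360)],.18),
  ("lever",[(662,188),(733,186),(737,272),(664,274)],.165),):
    w=ray("top",c5(q,o,5),z);e=w[0]+w[3]-w[1]-w[2]
    print(nm,w[:,:2].round(4).tolist(),"c",w.mean(0).round(4),"deg",np.degrees(np.arctan2(e[1],e[0])).round(2))
for nm,q in(("b1",[(80,425),(350,367),(357,403),(80,458)]),("b2",[(70,278),(340,225),(350,262),(75,313)])):
    w=ray("top",c5(q,[170,210],7),.11);e=w[0]+w[3]-w[1]-w[2]
    print(nm,w[:,:2].round(4).tolist(),"c",w.mean(0).round(4),"deg",np.degrees(np.arctan2(e[1],e[0])).round(2))
for nm,q,z in(("cup",(224,172),.055),("saucer",(306,153),.014),("can",(403,129),.122)):print(nm,ray("top",q,z).round(3))
E
```

```text
far [[0.5931, -0.0556], [0.6048, -0.1796], [0.5763, -0.1827], [0.568, -0.0564]] c [ 0.5855 -0.1186  0.18  ] deg 94.58
near [[0.527, -0.06], [0.5348, -0.1828], [0.5085, -0.1851], [0.5018, -0.0603]] c [ 0.518  -0.1221  0.18  ] deg 93.35
lever [[0.5807, -0.2676], [0.5814, -0.2999], [0.5419, -0.2988], [0.5412, -0.2658]] c [ 0.5613 -0.283   0.165 ] deg 91.28
b1 [[0.4459, 0.3331], [0.4645, 0.2444], [0.4526, 0.2415], [0.4351, 0.3324]] c [0.4495 0.2878 0.11  ] deg 101.34
b2 [[0.4946, 0.3395], [0.5119, 0.2498], [0.4994, 0.2459], [0.4829, 0.3371]] c [0.4972 0.2931 0.11  ] deg 100.58
cup [[0.698 0.256 0.055]]
saucer [[0.762 0.046 0.014]]
can [[ 0.787 -0.197  0.122]]
```

```bash
python3 - <<'E'
from h import *
for cam,box,bt in(("top",(175,215,240,290),90),("scene",(405,160,465,235),90)):
    a=cv2.imread(f"pics/{cam}0.png");b=a.astype(int)
    m=((b[...,2]-b[...,0]>40)).astype(np.uint8)*0+((b[...,2]-b[...,0]>45)&(b[...,2]>bt)).astype(np.uint8)
    z=np.zeros_like(m);x0,y0,x1,y1=box;z[y0:y1,x0:x1]=m[y0:y1,x0:x1]
    n,l,s,c=cv2.connectedComponentsWithStats(z)
    for i in range(1,n):
        if s[i,4]<30: continue
        pts=np.argwhere(l==i)[:,::-1]
        w=ray(cam,pts,.11)[:,:2]
        r=cv2.minAreaRect(w.astype(np.float32)*1000)
        ev=np.linalg.eigh(np.cov(w.T))[1][:,1]; ev*=np.sign(ev[1])
        print(cam,s[i],np.round([*r[0],*r[1],r[2]],1),"mean",w.mean(0).round(4),"deg",np.degrees(np.arctan2(ev[1],ev[0])).round(2))
a=cv2.imread("pics/top0.png");g=cv2.cvtColor(a,cv2.COLOR_BGR2GRAY)
sub=g[170:275,310:465]; m=(sub>75).astype(np.uint8)
hsv=cv2.cvtColor(a,cv2.COLOR_BGR2HSV)[170:275,310:465]
print(sub[20,12:25],sub[60,20:40],hsv[60,30],hsv[2,140])
# vertical profiles across the toaster at several columns
for u in(355,365,375,385,395): print(u,g[178:268,u].tolist())
for cam in("top",):
  n,l,s,c=cv2.connectedComponentsWithStats(m)
  for i in range(1,n):
    if s[i,4]<200: continue
    pts=np.argwhere(l==i)[:,::-1]+[310,170]; w=ray(cam,pts,.18)[:,:2]
    r=cv2.minAreaRect(w.astype(np.float32)*1000)
    print(s[i],np.round([*r[0],*r[1],r[2]],1))
E
```

```text
top [183 227  21   9  94] [540.2 310.7  11.8  48.6  15.6] mean [0.5398 0.3107] deg 104.81
top [180 242  39  13 174] [497.5 294.   10.8  90.1  11.9] mean [0.4976 0.294 ] deg 102.1
top [181 263  39  12 174] [449.4 288.8  10.6  89.9  12.2] mean [0.4497 0.2884] deg 102.0
scene [419 166  38   4 139] [451.4 288.1   9.6  88.9  10.7] mean [0.4515 0.2874] deg 102.0
scene [420 181  40   5 141] [499.3 293.4  10.5  89.4  13.5] mean [0.4995 0.2931] deg 103.05
scene [434 201  24   8  88] [556.6 307.4  17.1  50.1   1.3] mean [0.5563 0.3066] deg 93.16
[94 92 91 92 92 92 91 90 92 90 91 91 91] [90 89 90 88 88 89 90 89 88 88 90 90 90 90 89 90 89 90 90 90] [170   8  92] [ 38  18 115]
355 [117, 117, 117, 118, 119, 121, 110, 20, 24, 60, 91, 89, 88, 88, 90, 92, 90, 88, 90, 85, 48, 14, 15, 21, 17, 10, 12, 11, 10, 12, 11, 42, 57, 62, 77, 90, 90, 90, 90, 89, 89, 89, 88, 90, 89, 91, 88, 88, 90, 87, 88, 86, 44, 10, 13, 11, 12, 23, 46, 55, 57, 57, 57, 49, 12, 16, 52, 94, 91, 88, 87, 88, 90, 90, 90, 88, 89, 85, 49, 17, 19, 13, 13, 15, 15, 7, 64, 116, 113, 112]
365 [117, 118, 118, 118, 119, 112, 53, 13, 54, 95, 90
[... 921 characters left out ...]
84, 82, 84, 78, 52, 11, 24, 58, 94, 89, 89, 90, 90, 91, 90, 90, 87, 91, 84, 42, 15, 18, 9, 12, 14, 11, 18, 70, 118, 114, 113, 112, 114]
395 [117, 119, 121, 109, 26, 16, 56, 96, 89, 89, 89, 90, 89, 88, 90, 92, 87, 61, 15, 18, 20, 15, 9, 14, 11, 10, 12, 22, 59, 82, 82, 85, 91, 94, 93, 93, 89, 88, 88, 90, 91, 90, 89, 90, 89, 89, 90, 92, 84, 42, 10, 10, 13, 11, 25, 56, 85, 83, 81, 82, 74, 10, 12, 53, 98, 91, 88, 88, 89, 91, 89, 89, 90, 91, 86, 51, 20, 17, 14, 10, 11, 17, 5, 65, 119, 114, 113, 113, 114, 112]
[   0    0  155  105 9981] [ 548.  -143.1  351.1  233.8   89.7]
[  12   13  108   17 1107] [ 615.8 -116.3   23.9  242.8    3.9]
[  17   69  111   19 1215] [ 486.9 -125.2   24.   242.2    3.9]
```

```bash
python3 - <<'E'
import cv2,numpy as np
a=cv2.imread("pics/scene0.png")
t=cv2.resize(a[120:235,175:330],None,fx=5,fy=5,interpolation=cv2.INTER_CUBIC)
cv2.imwrite("pics/toast_s.png",np.clip(t*1.8,0,255).astype(np.uint8))
E
```

```text
(no output)
```

View pics/toast_s.png

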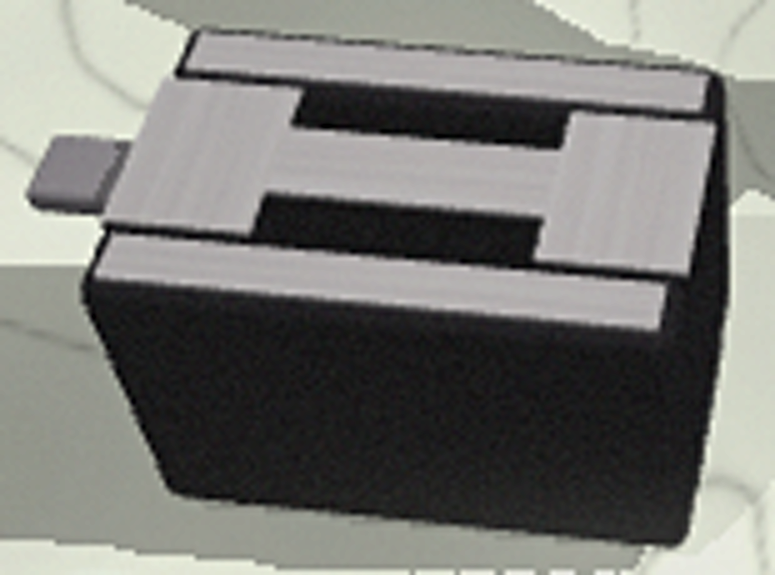

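The scene crop (5x, origin 175,120) shows the near slot at (302,90)-(562,147), the far slot at (262,193)-(533,265) and the pad at (30,140)-(128,212). I'll check the toaster model against this view and work out the targets.

```bash
cat >> h.py <<'E'
TC=np.array([.5514,-.1208]);TY=np.radians(3.9)
def T(x,y,z): 
    c,s=np.cos(TY),np.sin(TY); return np.array([TC[0]+c*x-s*y,TC[1]+s*x+c*y,z])
E
python3 - <<'E'
from h import *
for nm,x in(("near",-32),("far",32)):
    q=[T((x+dx)/1000,dy/1000,.18) for dx in(-12,12) for dy in(-63,63)]
    print(nm,((px("scene",q)-[175,120]+.5)*5-.5).round(0).tolist(),((px("top",q)-[310,170]+.5)*5-.5).round(0).tolist())
q=[T(dx/1000,dy/1000,.165) for dx in(-20,20) for dy in(-180.5,-135.5)]
print("lever",((px("scene",q)-[175,120]+.5)*5-.5).round(0).tolist(),((px("top",q)-[310,170]+.5)*5-.5).round(0).tolist())
print("slots",T(-.032,0,0),T(.032,0,0),"lever",T(0,-.162,.165))
print(delta([.4975,.294,.23],np.radians(12)),delta([.4975,.294,.23],np.radians(192)))
E
```

```text
near [[302.0, 92.0], [570.0, 115.0], [288.0, 129.0], [560.0, 152.0]] [[498.0, 336.0], [213.0, 357.0], [492.0, 282.0], [208.0, 303.0]]
far [[264.0, 193.0], [544.0, 218.0], [249.0, 234.0], [533.0, 259.0]] [[481.0, 194.0], [200.0, 214.0], [475.0, 141.0], [196.0, 162.0]]
lever [[50.0, 131.0], [143.0, 139.0], [20.0, 194.0], [115.0, 202.0]] [[744.0, 268.0], [645.0, 275.0], [732.0, 181.0], [633.0, 188.0]]
slots [ 0.5194741  -0.12297649  0.        ] [ 0.5833259  -0.11862351  0.        ] lever [ 0.56241848 -0.28242485  0.165     ]
(array([-1.900e-03,  8.000e-04,  9.965e-01]), array([-0.3599, -0.1722,  0.0005])) (array([-9.000e-04, -2.200e-03, -2.145e+00]), array([-0.3599, -0.1722,  0.0005]))
```

```bash
echo '[[0, 0, 0.1245, 0, 0, 0, 0.04], [0, 0, 0.1245, 0, 0, 0, 0.04], [0, 0, 0.1245, 0, 0, 0, 0.04], [0, 0, 0.1245, 0, 0, 0, 0.04], [0, 0, 0.1245, 0, 0, 0, 0.04], [0, 0, 0.1245, 0, 0, 0, 0.04], [0, 0, 0.1245, 0, 0, 0, 0.04], [0, 0, 0.1245, 0, 0, 0, 0.04], [0, 0, 0, 0, 0, 0, 0.04]]' | python3 drive.py 30
python3 -c "
from h import *
print(delta([.4975,.294,.22],np.radians(12)))"
```

```text
time_s: 0.85
eef_pos: [0.2227, 0.5835, 0.2306]
tcp_rot: [1.979, 2.44, -0.002]
force: [0.0, -0.3, -0.1]
width: 0.0401
gripper_force: 0.0
(array([-0.0008,  0.001 , -0.0014]), array([-0.3399,  0.2091,  0.0108]))
```

```bash
echo '[[0, 0, 0, -0.034, 0.0209, 0.001, 0.04], [0, 0, 0, -0.034, 0.0209, 0.001, 0.04], [0, 0, 0, -0.034, 0.0209, 0.001, 0.04], [0, 0, 0, -0.034, 0.0209, 0.001, 0.04], [0, 0, 0, -0.034, 0.0209, 0.001, 0.04], [0, 0, 0, -0.034, 0.0209, 0.001, 0.04], [0, 0, 0, -0.034, 0.0209, 0.001, 0.04], [0, 0, 0, -0.034, 0.0209, 0.001, 0.04], [0, 0, 0, -0.034, 0.0209, 0.001, 0.04], [0, 0, 0, -0.034, 0.0209, 0.001, 0.04]]' | python3 drive.py
echo '[[0, 0, 0, 0, 0, 0, 0.04], [0, 0, 0, 0, 0, 0, 0.04]]' | python3 drive.py
python3 -c "
from h import *
print(delta([.498,.2938,.082],np.radians(12)),sensors.state()['joints'].round(2))"
```

```text
time_s: 1.68
eef_pos: [0.4991, 0.2932, 0.2211]
tcp_rot: [-1.972, -2.445, 0.0]
force: [1.3, 0.3, -0.0]
width: 0.04
gripper_force: 0.0
time_s: 1.85
eef_pos: [0.4993, 0.2932, 0.2208]
tcp_rot: [-1.978, -2.44, 0.001]
force: [-0.0, 0.4, -0.7]
width: 0.04
gripper_force: 0.0
(array([-0.001 , -0.0001, -0.0008]), array([ 0.0008, -0.001 ,  0.1388])) [ 0.42  0.2  -0.14  1.23  0.    1.78]
```

```bash
echo '[[0, 0, 0, 0.0008, -0.001, 0.035, 0.04], [0, 0, 0, 0, 0, 0.035, 0.04], [0, 0, 0, 0, 0, 0.035, 0.04], [0, 0, 0, 0, 0, 0.02, 0.04], [0, 0, 0, 0, 0, 0.0138, 0.04], [0, 0, 0, 0, 0, 0, 0.04], [0, 0, 0, 0, 0, 0, 0.04]]' | python3 drive.py 30
echo '[[0, 0, 0, 0, 0, 0, 0.01], [0, 0, 0, 0, 0, 0, 0.005], [0, 0, 0, 0, 0, 0, 0.005], [0, 0, 0, 0, 0, 0, 0.005], [0, 0, 0, 0, 0, 0, 0.005], [0, 0, 0, 0, 0, 0, 0.005]]' | python3 drive.py 30
```

```text
time_s: 2.43
eef_pos: [0.4953, 0.2961, 0.0817]
tcp_rot: [-1.972, -2.444, 0.003]
force: [0.9, 0.3, -0.5]
width: 0.0398
gripper_force: 0.0
time_s: 2.93
eef_pos: [0.4983, 0.2964, 0.0842]
tcp_rot: [1.976, 2.442, 0.005]
force: [-0.9, 0.8, 6.6]
width: 0.0129
gripper_force: 34.8
```

```bash
echo '[[0, 0, 0, 0, 0, -0.01, 0.005], [0, 0, 0, 0, 0, -0.03, 0.005], [0, 0, 0, 0, 0, -0.035, 0.005], [0, 0, 0, 0, 0, -0.035, 0.005], [0, 0, 0, 0, 0, -0.035, 0.005], [0, 0, 0, 0, 0, -0.035, 0.005], [0, 0, 0, 0, 0, -0.035, 0.005], [0, 0, 0, 0, 0, 0, 0.005], [0, 0, 0, 0, 0, 0, 0.005]]' | python3 drive.py
python3 - <<'E'
from h import *
cv2.imwrite("pics/s1.png",vision.grab_frame("scene")[60:360,160:640,::-1].repeat(1,0))
cv2.imwrite("pics/t1.png",vision.grab_frame("top")[...,::-1])
print(sensors.state()['eef_pos'],delta([.5833,-.1186,.30],TY))
E
```

```text
time_s: 3.68
eef_pos: [0.4986, 0.2959, 0.3011]
tcp_rot: [1.975, 2.439, 0.008]
force: [0.4, 0.5, -0.8]
width: 0.0134
gripper_force: 33.8
[0.49656165 0.29504405 0.29689167] (array([-0.0012,  0.0006,  0.1418]), array([-0.4226, -0.0013, -0.0029]))
```

View pics/s1.png

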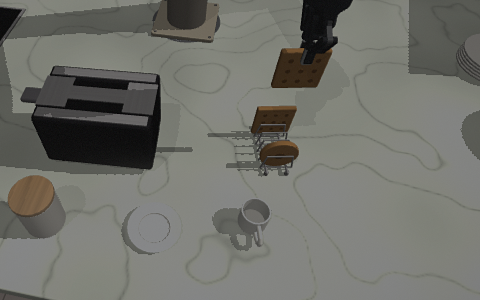

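The crispbread hangs in the gripper at crop (302,68), and the other square and the round bread still stand in the rack. I'll measure how it sits relative to the TCP.

```bash
cat >> h.py <<'E'
def held(img,box,half=.007):
    # corners of the held bread's visible (+tool-y-side facing camera) face, in the tool frame
    s=sensors.state();R=Rn.from_rotvec(s["tcp_rot"]).as_matrix();p=s["eef_pos"]
    m=vision.camera_model("scene");C=-m["R"].T@m["t"]
    n=R[:,1]*np.sign(R[:,1]@(C-p));q0=p+n*half
    b=img.astype(int);k=((b[...,0]-b[...,2]>25)&(b[...,0]>50)).astype(np.uint8)
    z=np.zeros_like(k);x0,y0,x1,y1=box;z[y0:y1,x0:x1]=k[y0:y1,x0:x1]
    z=cv2.morphologyEx(z,cv2.MORPH_CLOSE,np.ones((5,5)))
    cs=max(cv2.findContours(z,cv2.RETR_EXTERNAL,cv2.CHAIN_APPROX_NONE)[0],key=cv2.contourArea)[:,0]
    d=np.linalg.solve(m["intrinsics"],np.c_[cs,np.ones(len(cs))].T).T@m["R"]
    X=C+d*(((q0-C)@n)/(d@n))[:,None]
    w=(X-p)@R
    r=cv2.minAreaRect((w[:,[0,2]]*1000).astype(np.float32))
    print("centre tool x,z mm",np.round(r[0],1),"size",np.round(r[1],1),"angle",round(r[2],1),"min/max",(w.min(0)*1000).round(1),(w.max(0)*1000).round(1))
E
python3 - <<'E'
from h import *
held(vision.grab_frame("scene"),(420,100,500,155))
E
```

```text
centre tool x,z mm [-5.2 14.8] size [96.7 99. ] angle 1.2 min/max [-52.6   7.  -35.6] [42.5  7.  65.2]
```

```bash
echo '[[0, 0, 0.071, 0, 0, 0, 0.005], [0, 0, 0.071, 0, 0, 0, 0.005], [0, 0, 0, 0, 0, 0, 0.005]]' | python3 drive.py
python3 -c "
from h import *
for i in range(1): print(delta(T(.032,.005,.30),TY))"
```

```text
time_s: 4.08
eef_pos: [0.4959, 0.2949, 0.2952]
tcp_rot: [-2.145, -2.293, 0.007]
force: [0.1, -0.6, -0.9]
width: 0.0134
gripper_force: 33.7
(array([-0.0042,  0.0017, -0.0013]), array([-0.4134,  0.0596, -0.0044]))
```

```bash
echo '[[0, 0, 0, -0.0376, 0.0054, -0.001, 0.005], [0, 0, 0, -0.0376, 0.0054, -0.001, 0.005], [0, 0, 0, -0.0376, 0.0054, -0.001, 0.005], [0, 0, 0, -0.0376, 0.0054, -0.001, 0.005], [0, 0, 0, -0.0376, 0.0054, -0.001, 0.005], [0, 0, 0, -0.0376, 0.0054, -0.001, 0.005], [0, 0, 0, -0.0376, 0.0054, -0.001, 0.005], [0, 0, 0, -0.0376, 0.0054, -0.001, 0.005], [0, 0, 0, -0.0376, 0.0054, -0.001, 0.005], [0, 0, 0, -0.0376, 0.0054, -0.001, 0.005]]' | python3 drive.py
echo '[[0, 0, 0, -0.0376, 0.0054, 0, 0.005], [0, 0, 0, 0, 0, 0, 0.005], [0, 0, 0, 0, 0, 0, 0.005], [0, 0, 0, 0, 0, 0, 0.005]]' | python3 drive.py
python3 - <<'E'
from h import *
a=vision.grab_frame("top");b=vision.grab_frame("scene")
held(b,(200,80,360,190))
for i in range(2):
    print(sensors.state()['eef_pos'],delta(T(.032,.005,.187),TY));vision.grab_frame("top")
o=np.zeros((600,800,3),np.uint8);o[:300]=cv2.resize(b[80:200,160:480],(800,300));o[300:]=cv2.resize(a[150:270,260:580],(800,300))
cv2.imwrite("pics/p1.png",np.clip(o[...,::-1]*1.8,0,255).astype(np.uint8))
E
```

```text
time_s: 4.92
eef_pos: [0.5757, -0.0777, 0.306]
tcp_rot: [-2.141, -2.296, 0.002]
force: [0.4, -0.0, -0.1]
width: 0.013
gripper_force: 33.7
time_s: 5.25
eef_pos: [0.5836, -0.1128, 0.3061]
tcp_rot: [-2.142, -2.294, 0.001]
force: [0.6, 0.2, -0.8]
width: 0.0129
gripper_force: 33.7
centre tool x,z mm [-0.3 15.2] size [100.6  94.5] angle 90.0 min/max [-47.6   7.  -35.1] [46.9  7.  65.5]
[ 0.58385995 -0.11182981  0.30685373] (array([-0.0015, -0.0009,  0.0019]), array([-0.0018, -0.0008,  0.1199]))
[ 0.58401761 -0.11169505  0.30712641] (array([-0.0009, -0.0006,  0.0022]), array([-0.0019, -0.0011,  0.1201]))
```

View pics/p1.png

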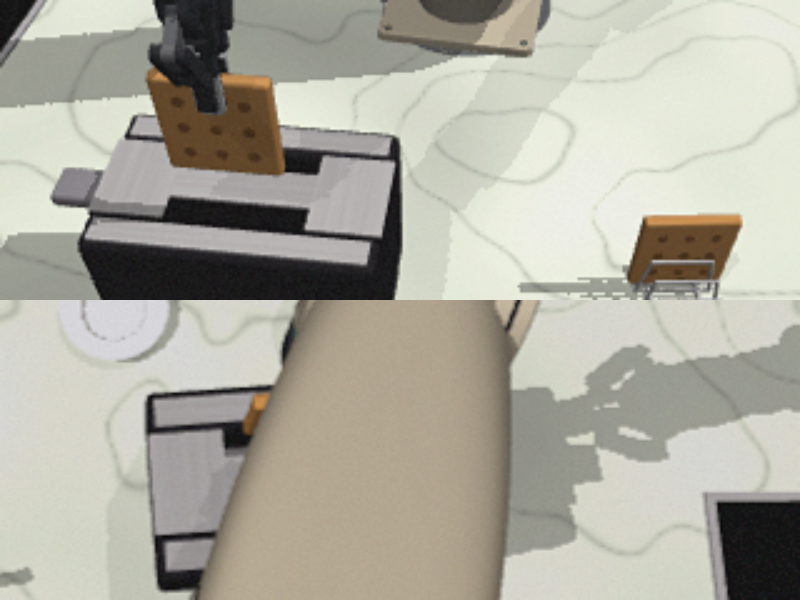

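The bread is over the far slot: its lower edge is at about (165-285,170) in the upper panel, and the top camera is mostly blocked by the arm. I'll lower it to just above the mouth and compare bread and slot there.

```bash
echo '[[0, 0, 0, -0.002, -0.001, 0.025, 0.005], [0, 0, 0, 0, 0, 0.025, 0.005], [0, 0, 0, 0, 0, 0, 0.005], [0, 0, 0, 0, 0, 0, 0.005], [0, 0, 0, 0, 0, 0, 0.005]]' | python3 drive.py
python3 - <<'E'
from h import *
a=vision.grab_frame("top");b=vision.grab_frame("scene")
held(b,(200,80,360,190))
print(delta(T(.032,.005,.187),TY))
o=np.zeros((600,800,3),np.uint8);o[:]=cv2.resize(b[110:200,200:320],(800,600),interpolation=cv2.INTER_CUBIC)
cv2.imwrite("pics/p2.png",np.clip(o[...,::-1]*1.8,0,255).astype(np.uint8))
for x in(.032-.007,.032+.007):
  q=[T(x,y,.19) for y in(-.0475,.0475)]
  print("expected bread bottom px", ((px("scene",q)-[200,110]+.5)*6.667).round(0).tolist())
print("slot",[(((px("scene",T(.032+dx,dy,.18))-[200,110]+.5)*6.667).round(0).tolist()) for dx in(-.012,.012) for dy in(-.063,.063)])
E
```

```text
time_s: 5.87
eef_pos: [0.584, -0.1147, 0.2587]
tcp_rot: [2.143, 2.296, 0.001]
force: [0.1, -0.5, -0.1]
width: 0.0133
gripper_force: 33.7
centre tool x,z mm [ 0.  14.4] size [ 95.  101.5] angle 0.1 min/max [-47.5   7.  -36.3] [47.6  7.  65.2]
(array([0.0031, 0.0012, 0.0006]), array([ 0.0017, -0.0019,  0.0726]))
expected bread bottom px [[221.0, 319.0], [506.0, 344.0]]
expected bread bottom px [[209.0, 351.0], [497.0, 377.0]]
slot [[[186.0, 325.0]], [[559.0, 358.0]], [[165.0, 379.0]], [[545.0, 413.0]]]
```

View pics/p2.png

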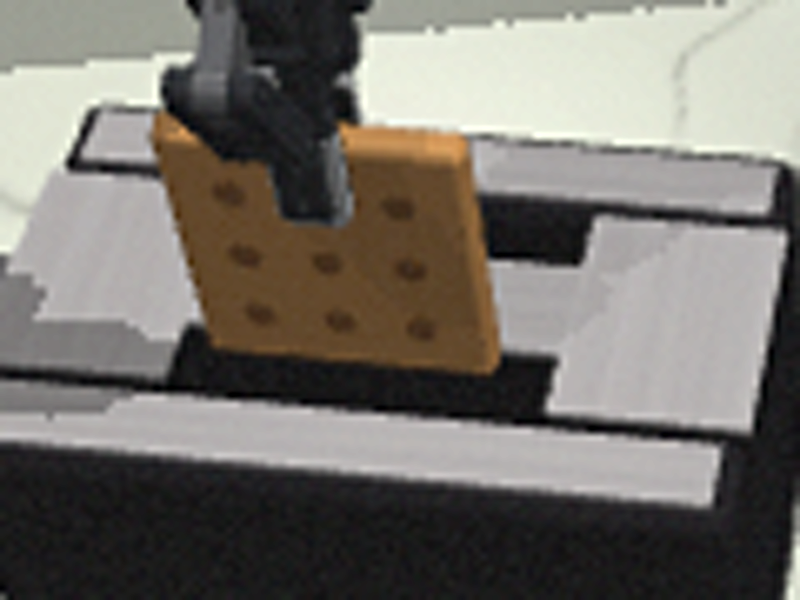

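The bread's lower edge, (212,345)-(497,372), lies over the far slot within about 1 mm of the prediction. Next is the descent.

```bash
echo '[[0, 0, 0, 0, 0, 0.02, 0.005], [0, 0, 0, 0, 0, 0.02, 0.005], [0, 0, 0, 0, 0, 0.015, 0.005], [0, 0, 0, 0, 0, 0.01, 0.005], [0, 0, 0, 0, 0, 0.006, 0.005], [0, 0, 0, 0, 0, 0, 0.005], [0, 0, 0, 0, 0, 0, 0.005]]' | python3 drive.py
```

```text
time_s: 6.55
eef_pos: [0.5892, -0.1201, 0.2108]
tcp_rot: [2.128, 2.276, 0.005]
force: [-28.0, 1.2, 80.7]
width: 0.0135
gripper_force: 62.8
```

```bash
echo '[[0, 0, 0, 0, 0, -0.025, 0.005], [0, 0, 0, 0, 0, 0, 0.005], [0, 0, 0, 0, 0, 0, 0.005]]' | python3 drive.py
python3 - <<'E'
from h import *
a=vision.grab_frame("top");b=vision.grab_frame("scene")
held(b,(200,80,360,190))
print(sensors.state()['eef_pos'],delta(T(.032,.005,.187),TY))
o=np.zeros((600,800,3),np.uint8);o[:]=cv2.resize(b[110:200,200:320],(800,600),interpolation=cv2.INTER_CUBIC)
cv2.imwrite("pics/p3.png",np.clip(o[...,::-1]*1.8,0,255).astype(np.uint8))
E
```

```text
time_s: 6.8
eef_pos: [0.5863, -0.1161, 0.2164]
tcp_rot: [2.139, 2.29, 0.006]
force: [-0.4, 0.1, -1.0]
width: 0.0139
gripper_force: 51.5
centre tool x,z mm [  2.3 -24.8] size [101.8  95. ] angle 88.9 min/max [-45.8   7.  -76.5] [50.3  7.  26.3]
[ 0.58376882 -0.11515769  0.21179422] (array([0.0005, 0.0002, 0.0001]), array([ 0.0016, -0.0007,  0.0248]))
```

View pics/p3.png

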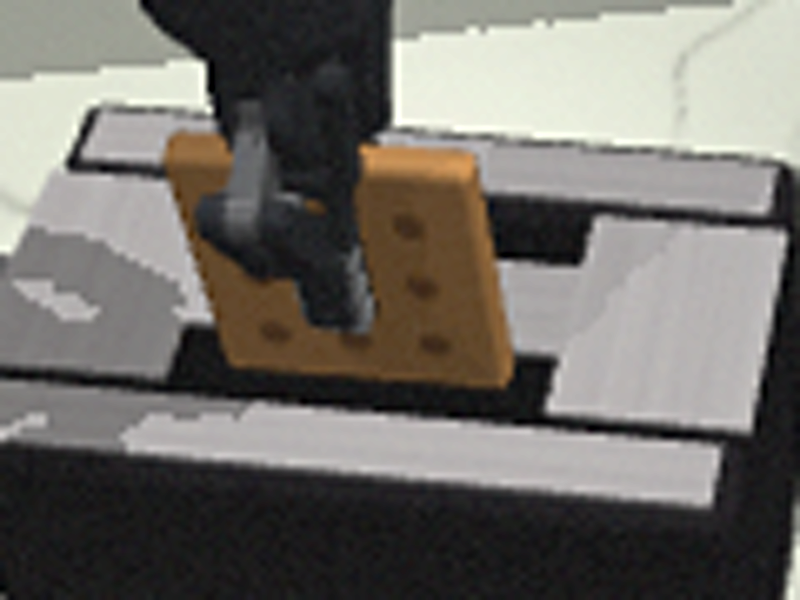

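The bread's lower edge is now at (232,365)-(512,388) with the fingers near its bottom. It caught on the slot's rim and slid up about 40 mm in the grip. The top camera shows the +y end of its top edge, so I'll measure x from that.

```bash
python3 - <<'E'
from h import *
a=vision.grab_frame("top");b=a.astype(int)
k=((b[...,0]-b[...,2]>40)&(b[...,0]>80)).astype(np.uint8);z=np.zeros_like(k);z[150:280,300:470]=k[150:280,300:470]
pts=np.argwhere(z)[:,::-1];print(len(pts),pts.min(0),pts.max(0))
for h in(.276,.281):
    w=ray("top",pts,h);t=(w[:,:2]-TC)@np.array([[np.cos(TY),-np.sin(TY)],[np.sin(TY),np.cos(TY)]])
    print(h,"toaster x,y min/max",t.min(0).round(4),t.max(0).round(4))
for y in range(pts[:,1].min(),pts[:,1].max()+1):
    r=pts[pts[:,1]==y];print(y,r[:,0].min(),r[:,0].max(),end="; ")
s=sensors.state();print("\ntcp in toaster",(s["eef_pos"][:2]-TC)@np.array([[np.cos(TY),-np.sin(TY)],[np.sin(TY),np.cos(TY)]]))
u0=int(pts[:,0].min())
for u in range(u0,u0+14,2): print(u,[int(v) for v in a[185:245,u,0]])
E
```

```text
27 [359 194] [364 199]
0.276 toaster x,y min/max [0.0279 0.0389] [0.038  0.0498]
0.281 toaster x,y min/max [0.0268 0.0396] [0.0369 0.0504]
194 363 363; 195 359 364; 196 359 364; 197 359 363; 198 359 363; 199 359 362; 
tcp in toaster [0.03200145 0.00366476]
359 [5, 37, 75, 93, 90, 91, 90, 93, 91, 85, 90, 100, 97, 93, 84, 66, 62, 58, 55, 52, 50, 50, 51, 54, 56, 62, 65, 66, 70, 72, 73, 75, 76, 77, 78, 79, 82, 83, 85, 85, 87, 87, 87, 89, 89, 89, 90, 91, 92, 91, 92, 92, 90, 92, 93, 92, 93, 94, 93, 94]
361 [5, 42, 81, 93, 92, 91, 92, 93, 88, 76, 104, 109, 105, 103, 94, 68, 47, 51, 53, 55, 57, 63, 67, 70, 70, 75, 74, 76, 78, 78, 79, 83, 84, 85, 86, 85, 88, 88, 89, 90, 90, 90, 91, 90, 92, 91, 91, 92, 93, 92, 93, 93, 95, 95, 94, 95, 94, 94, 94, 94]
363 [9, 52, 96, 93, 91, 90, 91, 92, 89, 81, 102, 99, 100, 98, 80, 61, 62, 66, 68, 69, 73, 75, 78, 78, 78, 79, 82, 83, 83, 84, 86, 88, 86, 89, 89, 90, 91, 92, 91, 91, 91, 92, 92, 92, 93, 92, 93, 92, 94, 94, 93, 94, 95, 94, 94, 94, 94, 94, 94, 94]
365 [11, 53, 98, 92, 91, 91, 93, 93, 86, 73, 82, 67, 61, 65, 70, 69, 72, 75, 77, 79, 80, 82, 83, 82, 85,
[... 175 characters left out ...]
4, 64, 67, 70, 73, 74, 76, 77, 79, 79, 81, 82, 83, 84, 86, 87, 88, 87, 88, 90, 89, 89, 91, 91, 92, 91, 92, 92, 92, 92, 92, 92, 91, 92, 92, 94, 94, 92, 93, 95, 93, 92, 95, 92, 95, 95, 95, 91, 93, 95, 93, 94, 94]
369 [22, 40, 47, 61, 65, 70, 71, 72, 73, 75, 76, 77, 80, 83, 84, 82, 84, 85, 87, 88, 88, 87, 90, 88, 91, 90, 88, 91, 91, 91, 91, 92, 93, 91, 93, 93, 92, 92, 93, 95, 91, 94, 93, 93, 93, 93, 95, 94, 94, 94, 92, 93, 93, 94, 92, 94, 94, 93, 92, 93]
371 [67, 69, 69, 71, 75, 77, 76, 79, 79, 82, 82, 84, 85, 86, 87, 87, 88, 89, 89, 89, 90, 90, 91, 91, 91, 91, 91, 91, 91, 92, 93, 91, 93, 93, 93, 93, 92, 94, 93, 92, 93, 94, 93, 94, 94, 94, 94, 93, 92, 93, 94, 92, 93, 91, 93, 91, 92, 93, 94, 95]
```

```bash
echo '[[0, 0, 0, 0, 0, -0.006, 0.005], [0, 0, 0, 0, -0.003, 0, 0.005], [0, 0, 0, 0, 0, 0, 0.005], [0, 0, 0, 0, 0, 0.006, 0.005], [0, 0, 0, 0, 0, 0, 0.005], [0, 0, 0, 0, 0, 0, 0.005]]' | python3 drive.py 60
echo '[[0, 0, 0, 0, 0, 0.004, 0.005], [0, 0, 0, 0, 0, 0, 0.005], [0, 0, 0, 0, 0, 0, 0.005]]' | python3 drive.py
echo '[[0, 0, 0, 0, 0, 0.004, 0.005], [0, 0, 0, 0, 0, 0, 0.005], [0, 0, 0, 0, 0, 0, 0.005]]' | python3 drive.py
```

```text
time_s: 7.45
eef_pos: [0.58, -0.1152, 0.2104]
tcp_rot: [-2.143, -2.294, 0.001]
force: [0.2, 0.4, 0.1]
width: 0.0135
gripper_force: 59.3
time_s: 7.7
eef_pos: [0.5804, -0.1153, 0.2071]
tcp_rot: [-2.144, -2.295, 0.001]
force: [-0.8, 0.1, -0.0]
width: 0.0138
gripper_force: 59.3
time_s: 7.95
eef_pos: [0.5804, -0.1153, 0.2032]
tcp_rot: [-2.144, -2.295, 0.0]
force: [0.1, -0.9, 0.6]
width: 0.0135
gripper_force: 59.3
```

```bash
echo '[[0, 0, 0, 0, 0, 0.004, 0.005], [0, 0, 0, 0, 0, 0, 0.005], [0, 0, 0, 0, 0, 0, 0.005]]' | python3 drive.py
echo '[[0, 0, 0, 0, 0, 0.005, 0.005], [0, 0, 0, 0, 0, 0, 0.005], [0, 0, 0, 0, 0, 0, 0.005]]' | python3 drive.py
python3 -c "
from h import *
held(vision.grab_frame('scene'),(200,80,360,190))"
```

```text
time_s: 8.2
eef_pos: [0.5804, -0.1153, 0.1992]
tcp_rot: [-2.144, -2.295, 0.0]
force: [0.2, -0.1, -0.7]
width: 0.0134
gripper_force: 59.3
time_s: 8.45
eef_pos: [0.5803, -0.1153, 0.194]
tcp_rot: [-2.144, -2.295, 0.001]
force: [-0.1, 0.1, -0.1]
width: 0.0132
gripper_force: 59.3
centre tool x,z mm [  3.  -24.1] size [101.3  95.3] angle 88.7 min/max [-44.7   7.  -75.4] [51.4  7.  26.1]
```

```bash
echo '[[0, 0, 0, 0, 0, 0.004, 0.005], [0, 0, 0, 0, 0, 0.003, 0.005], [0, 0, 0, 0, 0, 0, 0.005], [0, 0, 0, 0, 0, 0, 0.005]]' | python3 drive.py
echo '[[0, 0, 0, 0, 0, 0, 0.022], [0, 0, 0, 0, 0, 0, 0.028], [0, 0, 0, 0, 0, 0, 0.028], [0, 0, 0, 0, 0, 0, 0.028], [0, 0, 0, 0, 0, 0, 0.028], [0, 0, 0, 0, 0, 0, 0.028]]' | python3 drive.py 30
python3 - <<'E'
from h import *
held(vision.grab_frame('scene'),(200,80,360,190))
E
```

```text
time_s: 8.83
eef_pos: [0.5803, -0.1153, 0.1871]
tcp_rot: [-2.144, -2.295, 0.001]
force: [-0.1, -1.2, 0.1]
width: 0.0134
gripper_force: 59.3
time_s: 9.33
eef_pos: [0.5807, -0.1154, 0.1876]
tcp_rot: [2.144, 2.296, 0.0]
force: [-0.1, -0.8, 0.4]
width: 0.0279
gripper_force: 0.0
centre tool x,z mm [-0.5 -7. ] size [96.1 53.3] angle 0.5 min/max [-48.7   7.  -33.4] [47.5  7.  20.1]
```

```bash
echo '[[0, 0, 0, 0, 0, -0.02, 0.028], [0, 0, 0, 0, 0, -0.035, 0.028], [0, 0, 0, 0, 0, -0.035, 0.04], [0, 0, -0.071, 0, 0, 0, 0.04], [0, 0, -0.071, 0, 0, 0, 0.04], [0, 0, 0, 0, 0, 0, 0.04], [0, 0, 0, 0, 0, 0, 0.04]]' | python3 drive.py
python3 - <<'E'
from h import *
vision.grab_frame("top")
print(delta([.4503,.288,.26],np.radians(12)),sensors.state()['eef_pos'])
b=vision.grab_frame("scene").astype(int)
k=((b[...,0]-b[...,2]>25)&(b[...,0]>50));k[:, :200]=0;k[:,360:]=0;k[:80]=0;k[200:]=0
p=np.argwhere(k)[:,::-1];print(p.min(0),p.max(0),len(p))
print(px("scene",[T(x,y,z) for x in(.025,.039) for y in (-.0475,.0475) for z in(.18,.215)]).round(0).tolist())
E
```

```text
time_s: 9.97
eef_pos: [0.5805, -0.1154, 0.2774]
tcp_rot: [-1.978, -2.44, 0.0]
force: [0.5, 0.5, -1.0]
width: 0.0401
gripper_force: 0.0
(array([-0.0008, -0.0005, -0.0011]), array([ 0.4214, -0.0438,  0.0173])) [ 0.58028936 -0.115272    0.27700742]
[231 152] [276 172] 662
[[234.0, 161.0], [230.0, 149.0], [276.0, 164.0], [274.0, 153.0], [232.0, 165.0], [228.0, 154.0], [275.0, 169.0], [273.0, 158.0]]
```

```bash
echo '[[0, 0, 0, 0.0383, -0.004, 0, 0.04], [0, 0, 0, 0.0383, -0.004, 0, 0.04], [0, 0, 0, 0.0383, -0.004, 0, 0.04], [0, 0, 0, 0.0383, -0.004, 0, 0.04], [0, 0, 0, 0.0383, -0.004, 0, 0.04], [0, 0, 0, 0.0383, -0.004, 0, 0.04], [0, 0, 0, 0.0383, -0.004, 0.003, 0.04], [0, 0, 0, 0.0383, -0.004, 0.003, 0.04], [0, 0, 0, 0.0383, -0.004, 0.003, 0.04], [0, 0, 0, 0.0383, -0.004, 0.008, 0.04]]' | python3 drive.py
echo '[[0, 0, 0, 0.0383, -0.004, 0, 0.04], [0, 0, 0, 0, 0, 0, 0.04], [0, 0, 0, 0, 0, 0, 0.04], [0, 0, 0, 0, 0, 0, 0.04]]' | python3 drive.py
python3 -c "
from h import *
print(delta([.4503,.288,.082],np.radians(12)))"
```

```text
time_s: 10.9
eef_pos: [0.4611, 0.2526, 0.2609]
tcp_rot: [1.977, 2.44, 0.002]
force: [1.5, 0.4, 0.2]
width: 0.04
gripper_force: 0.0
time_s: 11.23
eef_pos: [0.4495, 0.2873, 0.2601]
tcp_rot: [1.976, 2.442, -0.002]
force: [-0.3, -0.2, -0.9]
width: 0.04
gripper_force: 0.0
(array([-0.0008,  0.0008,  0.0007]), array([0.0007, 0.001 , 0.1781]))
```

```bash
echo '[[0, 0, 0, -0.002, 0.0008, 0.035, 0.04], [0, 0, 0, 0, 0, 0.035, 0.04], [0, 0, 0, 0, 0, 0.035, 0.04], [0, 0, 0, 0, 0, 0.035, 0.04], [0, 0, 0, 0, 0, 0.025, 0.04], [0, 0, 0, 0, 0, 0.013, 0.04], [0, 0, 0, 0, 0, 0, 0.04], [0, 0, 0, 0, 0, 0, 0.04]]' | python3 drive.py 35
echo '[[0, 0, 0, 0, 0, 0, 0.01], [0, 0, 0, 0, 0, 0, 0.005], [0, 0, 0, 0, 0, 0, 0.005], [0, 0, 0, 0, 0, 0, 0.005], [0, 0, 0, 0, 0, 0, 0.005], [0, 0, 0, 0, 0, 0, 0.005]]' | python3 drive.py 35
echo '[[0, 0, 0, 0, 0, -0.01, 0.005], [0, 0, 0, 0, 0, -0.03, 0.005], [0, 0, 0, 0, 0, -0.035, 0.005], [0, 0, 0, 0, 0, -0.035, 0.005], [0, 0, 0, 0, 0, -0.035, 0.005], [0, 0, 0, 0, 0, -0.035, 0.005], [0, 0, 0, 0, 0, -0.035, 0.005], [0, 0, 0.071, 0, 0, 0, 0.005], [0, 0, 0.071, 0, 0, 0, 0.005], [0, 0, 0, 0, 0, 0, 0.005]]' | python3 drive.py
python3 - <<'E'
from h import *
vision.grab_frame("top");vision.grab_frame("top")
held(vision.grab_frame("scene"),(420,80,500,155))
print(sensors.state()["eef_pos"],delta(T(-.032-.003,.004,.30),TY))
E
```

```text
time_s: 11.9
eef_pos: [0.451, 0.2841, 0.082]
tcp_rot: [-1.979, -2.439, 0.003]
force: [0.1, 0.1, -0.9]
width: 0.0401
gripper_force: 0.0
time_s: 12.4
eef_pos: [0.4526, 0.2861, 0.0842]
tcp_rot: [1.975, 2.44, 0.004]
force: [-0.2, -1.2, 6.0]
width: 0.0134
gripper_force: 39.5
time_s: 13.23
eef_pos: [0.4508, 0.286, 0.2989]
tcp_rot: [2.145, 2.295, 0.002]
force: [0.3, 0.6, -0.4]
width: 0.0132
gripper_force: 38.6
centre tool x,z mm [ 1.5 15.3] size [98.9 93.2] angle 89.8 min/max [-45.3   7.  -34.1] [48.1  7.  64.7]
[0.45030149 0.28553097 0.29700838] (array([-0.0014,  0.0003,  0.0017]), array([-0.4083,  0.0375, -0.0029]))
```

```bash
echo '[[0, 0, 0, -0.0371, 0.0034, 0, 0.005], [0, 0, 0, -0.0371, 0.0034, 0, 0.005], [0, 0, 0, -0.0371, 0.0034, 0, 0.005], [0, 0, 0, -0.0371, 0.0034, 0, 0.005], [0, 0, 0, -0.0371, 0.0034, 0, 0.005], [0, 0, 0, -0.0371, 0.0034, 0, 0.005], [0, 0, 0, -0.0371, 0.0034, 0, 0.005], [0, 0, 0, -0.0371, 0.0034, 0, 0.005], [0, 0, 0, -0.0371, 0.0034, 0, 0.005], [0, 0, 0, -0.0371, 0.0034, 0, 0.005]]' | python3 drive.py
echo '[[0, 0, 0, -0.0373, 0.0034, 0, 0.005], [0, 0, 0, 0, 0, 0, 0.005], [0, 0, 0, 0, 0, 0, 0.005], [0, 0, 0, 0, 0, 0.03, 0.005], [0, 0, 0, 0, 0, 0.012, 0.005], [0, 0, 0, 0, 0, 0, 0.005], [0, 0, 0, 0, 0, 0, 0.005], [0, 0, 0, 0, 0, 0, 0.005], [0, 0, 0, 0, 0, 0, 0.005]]' | python3 drive.py
python3 - <<'E'
from h import *
a=vision.grab_frame("top");vision.grab_frame("top")
held(vision.grab_frame("scene"),(200,60,360,160))
print(sensors.state()["eef_pos"],delta(T(-.032-.003,.002,.187),TY))
b=a.astype(int)
k=((b[...,0]-b[...,2]>40)&(b[...,0]>80)).astype(np.uint8);k[:, :300]=0;k[:,470:]=0;k[:150]=0;k[280:]=0
n,l,s,c=cv2.connectedComponentsWithStats(k)
for i in range(1,n):
    if s[i,4]<8: continue
    p=np.argwhere(l==i)[:,::-1];w=ray("top",p,.216 if s[i,1]<212 else .288)
    t=(w[:,:2]-TC)@np.array([[np.cos(TY),-np.sin(TY)],[np.sin(TY),np.cos(TY)]]);print(s[i],"toaster",t.min(0).round(4),t.max(0).round(4),t.mean(0).round(4))
E
```

```text
time_s: 14.22
eef_pos: [0.5095, -0.0838, 0.2969]
tcp_rot: [-2.142, -2.296, 0.001]
force: [-0.2, 0.7, -0.7]
width: 0.0131
gripper_force: 38.6
time_s: 14.97
eef_pos: [0.5167, -0.1187, 0.2568]
tcp_rot: [2.142, 2.296, 0.001]
force: [0.0, 0.1, 0.3]
width: 0.0133
gripper_force: 38.6
centre tool x,z mm [ 5.1 14.8] size [100.2  94.5] angle 89.9 min/max [-42.2   7.  -35.3] [52.3  7.  65. ]
[ 0.51667208 -0.11911939  0.25662702] (array([0.0018, 0.0008, 0.0003]), array([-0.002 , -0.0006,  0.0696]))
[356 198  24   7 126] toaster [ 0.0295 -0.    ] [0.0412 0.0506] [0.0353 0.025 ]
[360 227  17   6  90] toaster [-0.0415  0.0235] [-0.0306  0.0552] [-0.0362  0.04  ]
```

```bash
echo '[[0, 0, 0, -0.005, 0, 0, 0.005], [0, 0, 0, 0, 0, 0.008, 0.005], [0, 0, 0, 0, 0, 0.004, 0.005], [0, 0, 0, 0, 0, 0, 0.005], [0, 0, 0, 0, 0, 0, 0.005]]' | python3 drive.py
echo '[[0, 0, 0, 0, 0, 0.004, 0.005], [0, 0, 0, 0, 0, 0, 0.005], [0, 0, 0, 0, 0, 0, 0.005]]' | python3 drive.py
echo '[[0, 0, 0, 0, 0, 0.005, 0.005], [0, 0, 0, 0, 0, 0, 0.005], [0, 0, 0, 0, 0, 0, 0.005]]' | python3 drive.py
```

```text
time_s: 15.53
eef_pos: [0.5158, -0.124, 0.2427]
tcp_rot: [-2.144, -2.294, 0.001]
force: [-0.8, -0.3, 0.0]
width: 0.0128
gripper_force: 38.6
time_s: 15.78
eef_pos: [0.5162, -0.124, 0.2392]
tcp_rot: [-2.144, -2.295, 0.0]
force: [-0.9, 0.1, -0.8]
width: 0.0134
gripper_force: 38.6
time_s: 16.03
eef_pos: [0.5161, -0.124, 0.2341]
tcp_rot: [-2.144, -2.295, 0.001]
force: [-0.3, -1.3, 0.0]
width: 0.0132
gripper_force: 38.6
```

```bash
echo '[[0, 0, 0, 0, 0, 0.008, 0.005], [0, 0, 0, 0, 0, 0.008, 0.005], [0, 0, 0, 0, 0, 0, 0.005]]' | python3 drive.py
echo '[[0, 0, 0, 0, 0, 0.008, 0.005], [0, 0, 0, 0, 0, 0.008, 0.005], [0, 0, 0, 0, 0, 0, 0.005], [0, 0, 0, 0, 0, 0, 0.005]]' | python3 drive.py
```

```text
time_s: 16.28
eef_pos: [0.515, -0.1236, 0.2163]
tcp_rot: [-2.142, -2.293, 0.002]
force: [-0.3, -0.0, -0.8]
width: 0.0133
gripper_force: 38.6
time_s: 16.62
eef_pos: [0.5157, -0.1239, 0.2015]
tcp_rot: [-2.143, -2.294, 0.001]
force: [-0.1, 0.2, -0.4]
width: 0.0134
gripper_force: 38.6
```

```bash
echo '[[0, 0, 0, 0, 0, 0.005, 0.005], [0, 0, 0, 0, 0, 0.005, 0.005], [0, 0, 0, 0, 0, 0, 0.005], [0, 0, 0, 0, 0, 0, 0.005]]' | python3 drive.py
```

```text
time_s: 16.95
eef_pos: [0.5161, -0.124, 0.1921]
tcp_rot: [-2.144, -2.295, 0.0]
force: [-0.1, -0.6, 0.2]
width: 0.0133
gripper_force: 38.6
```

```bash
echo '[[0, 0, 0, 0, 0, 0.003, 0.005], [0, 0, 0, 0, 0, 0, 0.005], [0, 0, 0, 0, 0, 0, 0.022], [0, 0, 0, 0, 0, 0, 0.028], [0, 0, 0, 0, 0, 0, 0.028], [0, 0, 0, 0, 0, 0, 0.028], [0, 0, 0, 0, 0, 0, 0.028]]' | python3 drive.py
echo '[[0, 0, 0, 0, 0, -0.02, 0.028], [0, 0, 0, 0, 0, -0.035, 0.028], [0, 0, 0, 0, 0, -0.035, 0.028], [0, 0, 0, 0, 0, 0, 0.028]]' | python3 drive.py
python3 - <<'E'
from h import *
vision.grab_frame("top")
b=vision.grab_frame("scene");print(delta(T(0,-.165,.20),TY),sensors.state()["joints"].round(2))
cv2.imwrite("pics/p4.png",np.clip(cv2.resize(b[110:245,175:475],None,fx=2.6,fy=2.6)[...,::-1]*1.8,0,255).astype(np.uint8))
E
```

```text
time_s: 17.53
eef_pos: [0.5164, -0.1241, 0.1896]
tcp_rot: [2.145, 2.296, 0.0]
force: [-0.4, -0.0, 0.9]
width: 0.028
gripper_force: 0.0
time_s: 17.87
eef_pos: [0.5203, -0.1255, 0.2872]
tcp_rot: [2.137, 2.287, 0.008]
force: [0.7, -0.5, 1.7]
width: 0.028
gripper_force: 0.0
(array([ 0.0043,  0.002 , -0.    ]), array([-0.1633,  0.0335,  0.0822])) [-0.36  0.09 -0.15  1.33  0.    1.15]
```

View pics/p4.png

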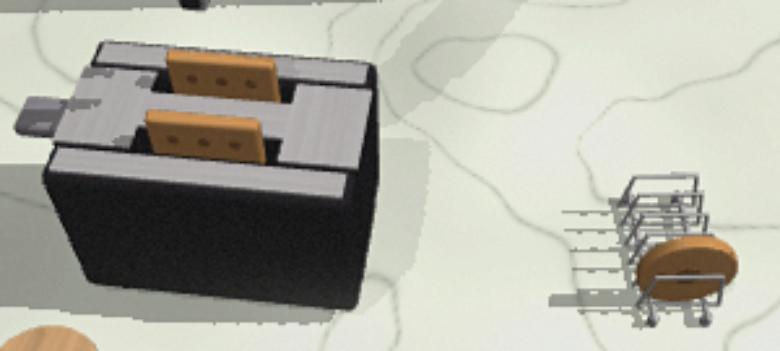

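Both crispbreads stand in the slots, with tops at crop (222,75) and (205,135). The round one is still in the rack at (687,268) and the pad is free at (40,115). Next is the lever.

```bash
echo '[[0, 0, 0, -0.032, 0.0067, 0, 0.0], [0, 0, 0, -0.032, 0.0067, 0, 0.0], [0, 0, 0, -0.032, 0.0067, 0, 0.0], [0, 0, 0, -0.032, 0.0067, 0, 0.0], [0, 0, 0, -0.032, 0.0067, 0, 0.0], [0, 0, 0, 0, 0, 0, 0], [0, 0, 0, 0, 0, 0.03, 0], [0, 0, 0, 0, 0, 0.03, 0], [0, 0, 0, 0, 0, 0, 0], [0, 0, 0, 0, 0, 0, 0]]' | python3 drive.py 40
python3 - <<'E'
from h import *
for i in range(3): vision.grab_frame("top")
print(delta(T(-.002,-.162,.165),TY),sensors.state()["width"])
E
```

```text
time_s: 18.8
eef_pos: [0.5582, -0.2798, 0.2161]
tcp_rot: [-2.139, -2.29, 0.002]
force: [0.6, 0.5, 0.3]
width: 0.0001
gripper_force: 0.0
(array([0.0021, 0.0015, 0.0003]), array([-0.0007, -0.0013,  0.0563])) -4.522346343987275e-06
```

```bash
echo '[[0, 0, 0, 0, 0, 0.03, 0], [0, 0, 0, 0, 0, 0.015, 0], [0, 0, 0, 0, 0, 0.006, 0], [0, 0, 0, 0, 0, 0, 0], [0, 0, 0, 0, 0, 0, 0]]' | python3 drive.py
echo '[[0, 0, 0, 0, 0, 0.01, 0], [0, 0, 0, 0, 0, 0, 0], [0, 0, 0, 0, 0, 0, 0], [0, 0, 0, 0, 0, 0, 0]]' | python3 drive.py
```

```text
time_s: 19.37
eef_pos: [0.5615, -0.2818, 0.17]
tcp_rot: [2.143, 2.294, 0.001]
force: [0.2, -0.4, 0.9]
width: 0.0004
gripper_force: 0.0
time_s: 19.7
eef_pos: [0.5631, -0.2829, 0.1617]
tcp_rot: [2.14, 2.291, 0.002]
force: [-0.2, 0.0, 8.2]
width: 0.0001
gripper_force: 3.7
```

```bash
echo '[[0, 0, 0, 0, 0, 0.008, 0], [0, 0, 0, 0, 0, 0.008, 0], [0, 0, 0, 0, 0, 0.006, 0], [0, 0, 0, 0, 0, 0.006, 0], [0, 0, 0, 0, 0, 0, 0], [0, 0, 0, 0, 0, 0, 0], [0, 0, 0, 0, 0, 0, 0]]' | python3 drive.py
echo '[[0, 0, 0, 0, 0, 0.004, 0], [0, 0, 0, 0, 0, 0, 0], [0, 0, 0, 0, 0, 0, 0], [0, 0, 0, 0, 0, 0, 0]]' | python3 drive.py
```

```text
time_s: 20.28
eef_pos: [0.5632, -0.283, 0.1341]
tcp_rot: [2.14, 2.291, 0.002]
force: [-0.7, 0.1, 9.6]
width: 0.0001
gripper_force: 4.7
time_s: 20.62
eef_pos: [0.5631, -0.2829, 0.1298]
tcp_rot: [2.14, 2.291, 0.002]
force: [0.6, 0.1, 7.1]
width: 0.0001
gripper_force: 3.7
```

```bash
for i in 1 2 3; do echo '[[0, 0, 0, 0, 0, 0.002, 0], [0, 0, 0, 0, 0, 0, 0], [0, 0, 0, 0, 0, 0, 0], [0, 0, 0, 0, 0, 0, 0]]' | python3 drive.py | grep -E "eef|force:"; done
```

```text
eef_pos: [0.5631, -0.2829, 0.1276]
force: [1.6, -0.8, 7.2]
gripper_force: 3.3
eef_pos: [0.5631, -0.2829, 0.1259]
force: [1.3, 0.4, 8.7]
gripper_force: 3.9
eef_pos: [0.5632, -0.2829, 0.1243]
force: [-0.8, -0.4, 9.3]
gripper_force: 4.8
```

```bash
echo '[[0, 0, 0, 0, 0, 0.002, 0], [0, 0, 0, 0, 0, 0, 0], [0, 0, 0, 0, 0, 0, 0], [0, 0, 0, 0, 0, 0, 0], [0, 0, 0, 0, 0, 0, 0]]' | python3 drive.py | grep -E "eef|force:"
python3 - <<'E'
from h import *
b=vision.grab_frame("scene").astype(int)
k=((b[...,0]-b[...,2]>25)&(b[...,0]>50)).astype(np.uint8);k[:, :200]=0;k[:,360:]=0;k[:100]=0;k[200:]=0
n,l,s,c=cv2.connectedComponentsWithStats(k);print("bread above mouth",s[1:].tolist())
k=((b[...,0]-b[...,2]>25)&(b[...,0]>50)).astype(np.uint8);k[:, :405]=0;k[:,470:]=0;k[:190]=0;k[240:]=0
print("round",cv2.boundingRect(k))
E
```

```text
eef_pos: [0.5632, -0.283, 0.1229]
force: [-0.9, 0.7, 12.3]
gripper_force: 6.2
bread above mouth [[242, 143, 41, 7, 150], [235, 166, 42, 7, 155]]
round (421, 201, 38, 25)
```

```bash
echo '[[0, 0, 0, 0, 0, 0, 0], [0, 0, 0, 0, 0, 0, 0], [0, 0, 0, 0, 0, 0, 0], [0, 0, 0, 0, 0, 0, 0]]' | python3 drive.py | grep -E "time|eef|force:"; python3 -c "
from cell import env, vision, sensors
print(env.sign_off())"
```

```text
time_s: 22.42
eef_pos: [0.5632, -0.283, 0.1229]
force: [-1.4, 0.9, 13.7]
gripper_force: 6.2
the job is handed in; nothing more can be done
None
```

I handed the job in at 22.4 s with both square crispbreads sunk in the toaster, one per slot, and the fingertips holding the lever about 42 mm down at roughly 13 N; the round one is still in the rack, the first crispbread caught on the slot rim once (about 81 N at the wrist) before going in, and no verdict came back.

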